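Slip test of a coated board on the tilt tester

TASK

Slip-test the green coated board on the tilt tester: take the bar handle at the board's far end and slowly tilt the board up until the blue-painted tin lid slides down to the rubber stop, then stop at once and leave the board standing at that angle, so that the grippier foam disc beside it keeps its place. Then note the angle: bring the red pointer down by its pin until it just rests on the board's side peg, without pressing it hard, and let go. Touch neither the lid nor the disc, and leave the other things on the bench alone.

Things in the scene. Friction and masses are not known exactly. Their poses are not given: they have to be found in the camera images.
- tester: tilt tester, fixed: grey base plate 335 x 200 x 12 mm with a green coated board hinged on it. Origin on the bench, right under the middle of the hinge axis; x (horizontal) points from the hinge along the board to its handle, y to the pointer's side, z up. The hinge axis runs along y at 30 mm height. From above, the hinge is at the robot's end and the handle at the far end, give or take a yaw.
- board (a joint): tilt of the board in rad: 0 lying level, grows as the handle end is raised (to 0.9). The hinge is stiff and stays wherever it is left; raising it takes about 15 N at the handle, lowering 9 N. The lid slips somewhere between 0.33 and 0.46 rad (differs from run to run), the disc about 0.1 rad later. Tilt slower than 0.3 rad/s, and near slipping far slower.
- board_face (a point): point on the hinge end of the board's coated top face, in line above the hinge axis (6 mm from it). x runs up the board to the handle, y across to the pointer's side, z out of the face; turns with the board. The board is 180 mm wide and reaches to x = 260 mm; a rubber stop 12 mm high crosses it at x = 8 to 18 mm; the white start line lies at x = 150 mm.
- board_handle (a point): middle of the bar handle of the board: a steel bar 12 mm thick and 140 mm long along the board's y, carried by a post at either end 60 mm above the line through the hinge axis, 250 mm from the axis along the board. It turns with the board about the hinge axis and is best pinched from above across its thickness, the bar turning between the fingers.
- pointer (a joint): angle of the red pointer above level in rad, same hinge axis and sense as the board (0 to 1.4). It starts raised at 1.0 to 1.25. It stays where it is left and takes about 2 N at the pin to move. When it reads the same as the board, it rests on the board's rubber side peg (120 mm from the axis), which is felt as a resistance growing within 1 or 2 mm (a push of 3 or 4 N at the pin is plenty); pressing on the peg with more than 15 N is too hard.
- pointer_pin (a point): the pointer's pin: a red rod 12 mm thick along y; the point lies 170 mm from the hinge axis along the pointer and 148 mm to +y of the board's middle, in the middle of the free part of the rod (44 mm free, its end 28 mm beyond the point). The pointer itself is a bar 8 mm high and 6 mm thick, 113 mm to +y. x runs from the axis along the pointer. Pinch the pin from above across its thickness; it turns between the fingers.
- tin_lid: tin lid with blue paint, 68 mm across, 9 mm high, lying on the board by the start line (this or the other side of the middle). Origin at the centre of its underside. At the rubber stop its centre is about 52 mm from the hinge along the board.
- foam_disc: whitish speckled foam disc, 72 mm across, 9 mm high, lying on the board beside the lid. Origin at the centre of its underside.
- blue_tin: small paint tin with blue drips, 76 mm wide, 62 mm high, standing to the left of the tester; bystander. Origin at the centre of its underside.
- film_gauge: dark hand-held film gauge, 126 x 58 x 26 mm, lying to the right of the tester; bystander. Origin at the centre of its underside.
- squeegee: black squeegee, 116 x 90 x 17 mm, lying to the right; bystander. Origin at the centre of its underside.
There are look-alikes about, which are no part of the job. What is shaped like the tin_lid but brown or yellow is not meant.

How it is judged:
On the way:
1. the board is tilted up until the lid has slid to the stop while the disc stays and the pointer is still raised (x of tin_lid in the frame of board_face below 0.075 m and x of foam_disc in the frame of board_face above 0.12 m and value of joint board above 0.3 rad and value of joint pointer above 0.7 rad), for 0.1 s.
At the end, for the whole second after the job is handed in: the lid lies at the rubber stop (centre under 75 mm from the hinge along the board), the disc still more than 120 mm from it, the board stands still at its slip angle (over 0.3 rad), and the pointer is level with the board within 0.04 rad (x of tin_lid in the frame of board_face below 0.075 m and x of foam_disc in the frame of board_face above 0.12 m and value of joint board above 0.3 rad and angle between the x axis of pointer_pin and the x axis of board_face, either way round below 0.04 rad and velocity of joint board between -0.02 and 0.02 rad/s and linear speed of tin_lid below 0.02 m/s); the robot touches nothing.
It fails at once if the disc slips as well (nearer than 115 mm to the hinge): tilted too far (x of foam_disc in the frame of board_face below 0.115 m).
It fails at once if the board is jerked (turned faster than 0.6 rad/s), or, once the lid has slid down, lowered faster than 0.15 rad/s or below 0.3 rad (velocity of joint board above 0.6 rad/s or velocity of joint board below -0.6 rad/s or (x of tin_lid in the frame of board_face below 0.075 m and (velocity of joint board below -0.15 rad/s or value of joint board below 0.3 rad))).
It fails at once if the pointer is pressed on the board's peg with more than 15 N (contact force between pointer and board above 15 N).
It fails at once if the robot touches the lid or the disc (contact force between any of the arm, the fingers and tin_lid above 0.3 N or contact force between any of the arm, the fingers and foam_disc above 0.3 N).
It fails at once if a bystander (tin, film gauge, squeegee) is moved by more than 20 mm (distance of any of blue_tin, film_gauge, squeegee from where it was at the start of the episode above 0.02 m).
It also fails if it takes over 72 s, if anything falls off the work surface, if the arm or the gripper's body presses on something with over 40 N, if the wrist force passes 120 N, or if a joint passes its speed limit or range.

ROBOT

A 7-joint arm with a two-finger parallel gripper is mounted at the origin on a cart in front of the work surface, level with it; the furniture and walls round the work are solid. World frame = base frame: x ahead of the robot, y to its left, z up, the work surface at z = 0. Lengths are in m, angles in rad, forces in N, time in s.
With the tool pointing down it reaches from about 0.4 to 0.875 m from the base axis. Payload 19.3 kg.
Tool frame: the origin (TCP) lies midway between the tips of the shut fingers; the grasp point (between the pads) lies 19 mm behind it (bot.pinch_z is the distance from the TCP to the grasp point, in m); z points along the fingers, y is the line along which they close (so a half turn about z gives the same grasp; the last joint's range is limited). The gripper opens to 85 mm and grips with 20 to 120 N. Pads are 22 mm wide; open, the fingers measure 114 mm over their backs; the gripper's body (76 mm by 85 mm) begins 54 mm behind the grasp point. The pads swing forward as they close: fully open they stand 13 mm farther back than shut.
Start: joints at [-1.35, 0.521, -0.036, 1.599, 0.021, 1.021, -0.113], TCP at [0.179, 0.599, 0.231] pointing down, gripper open.
Joint ranges: [-2.91, 2.91], [-0.3, 2.13], [-1.5, 1.42], [0.17, 2.43], [-1.26, 4.41], [0.16, 1.93], [-2.52, 2.52]. Speed limits (rad/s): [1.89, 1.89, 2.39, 2.39, 3.01, 3.01, 3.01].

INTERFACE

Orientations are given as [roll, pitch, yaw] about the fixed x, y, z axes, in that order (R = Rz(yaw) Ry(pitch) Rx(roll)).
In Python, from workcell import observe, viewer, bot gives the robot as it stands. The module is installed in compiled form; this text tells all that it offers.
- The arm moves only by the tool play_rows, never from a script. Its argument "motion" is a list of rows, each a list of 7 numbers: the shift along the tool's x, y, z in cm, then the turn, a rotation vector about the tool's x, y, z in rad, then the opening, from -1 (shut) to 1 (fully open), so that 0 is half open. A call has exactly 5 rows; each row is the pose to reach, as a shift and turn from the pose commanded when the call began, along the tool's axes at that moment; what a row does not reach only later rows make up. A row lasts 1/10 s, in which the tool goes at most 50 mm and 8.59 degrees, less where a joint would pass 70% of its speed; a pose out of reach is approached as far as the arm can. A call with a gripper value outside its range is refused whole. The fingers move at their own pace and stop on an object; "squeeze" is the grip in N (left out, the last holds). Time passes only in rows, so rows that repeat a pose let the fingers close, or fill a call up. It gives the time, the measured TCP pose, the force, the opening and the grip force at its end, in the units of the state.
- observe(): the state, without advancing time (a new reading comes with each control period).
- viewer.grab_frame(name): name is "scene" or "top" or "wrist"; returns (picture, depth): 420x560x3 uint8, red, green, blue; 420x560 float32, m along the optical axis (not along the pixel's ray), 0 where there is no reading.
- viewer.camera_info(name): a dict with "fx", "fy", "cx", "cy" (pixels), "R" (3x3) and "t" (3): a world point X has camera coordinates R X + t. Camera axes: x right, y down, z forward; pixel columns grow to the right and rows downward; lengths in m; the calibration is good to about 2 mm. A picture is of the moment at which its call begins: read the wrist's pose just before it. camera_info takes no time and is no camera call; for the wrist camera it gives the pose at the moment of the call.
- bot.job_done(): hands the job in; it is judged then, once.
The state is a dict: "clock": time; "qpos": joint angles; "qd": joint speeds; "joint_efforts": joint torques, N m; "position": TCP position; "tool_rot": TCP orientation; "force": force on the tool from outside, world axes, zero at the start; "moment": the same for the moment, N m; "grip_width": finger opening in m; "finger_force": force on a finger pad.
Only numpy, scipy, OpenCV 4.12 (cv2) and the standard library are available. Lean on these libraries where they do the work, as an engineer would, in place of code of your own. Each camera call takes 0.05 s, during which the arm holds its last target. There are 200 camera calls.

## Working session

There is one attempt and no reset: what is moved stays moved. The work goes in short steps, Python scripts to look and compute and a tool call to move; the robot and the scene stay as the last step left them, time stands still between calls to the robot, and variables do not carry over. Pictures are saved under pics/ and viewed, at most 10 in all, crops included, and the job is handed in when it is done.

Besides the shell and the picture viewer there is one more tool, called after "Emit:" as name(argument=value, ...), one argument or row to a line, values as JSON. play_rows: Moves the arm, as the interface text tells. Its arguments: {"type":"object","properties":{"motion":{"type":"array"},"squeeze":{"type":"number"}},"required":["motion"]}

```bash
mkdir -p pics
python3 - <<'E'
from workcell import observe, viewer, bot
import cv2
for n in("scene","top"):
    p,d=viewer.grab_frame(n); cv2.imwrite(f"pics/{n}0.png",p[:,:,::-1])
    print(n,viewer.camera_info(n))
print(observe(),bot.pinch_z)
E
```

```text
scene {'fx': 455.79789043918623, 'fy': 455.79789043918623, 'cx': 284.2087316089785, 'cy': 209.17269429214883, 'R': array([[ 0.74385454, -0.66829604,  0.0077995 ],
       [-0.49409451, -0.55774109, -0.6669299 ],
       [ 0.45005671,  0.49224514, -0.74507965]]), 't': array([-0.37112076,  0.34423971,  1.11111539])}
top {'fx': 417.036711616844, 'fy': 417.036711616844, 'cx': 273.6668199921748, 'cy': 210.5825685458254, 'R': array([[-0.06451101, -0.99791004, -0.00372607],
       [-0.9718998 ,  0.06367572, -0.22661904],
       [ 0.22638267, -0.01099806, -0.97397635]]), 't': array([0.09272094, 0.5570459 , 1.05778377])}
{'clock': 0.1, 'qpos': array([-1.35020191,  0.52195427, -0.03629484,  1.59992171,  0.02122215,
        1.0211501 , -0.11282109]), 'qd': array([-5.09233483e-04, -4.00529966e-04,  8.98286317e-04, -1.69460934e-03,
       -2.53800145e-03, -8.74038350e-06,  1.10237301e-03]), 'joint_efforts': array([ 5.31224941e-03, -9.28474689e+01,  1.98462836e+00, -3.70525217e+01,
        1.82302832e-02,  5.22084476e-03, -3.75695174e-05]), 'position': array([0.17916619, 0.59845258, 0.23079425]), 'tool_rot': array([-3.14055014e+00,  1.09666714e-04,  2.85074901e+00]), 'force': array([0.64366471, 0.20651926, 0.03182056]), 'moment': array([-0.00066526, -0.10528013,  0.02206225]), 'finger_force': 0.0, 'grip_width': 0.08541599310881492} 0.0187
```

View pics/top0.png

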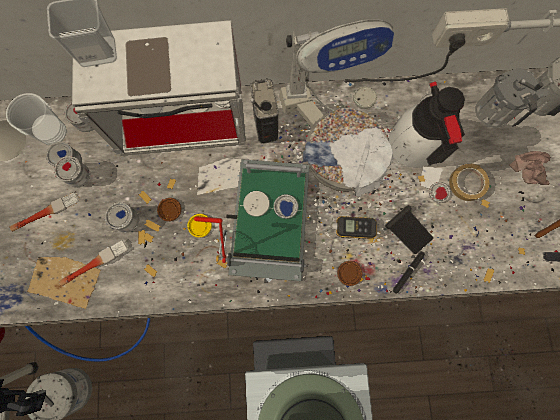

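View pics/scene0.png

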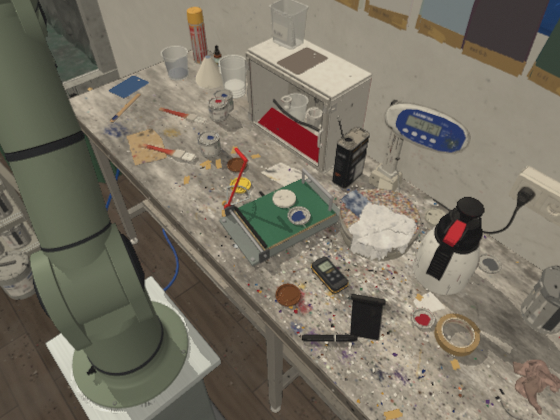

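The top view shows the board at cols 232–312, rows 160–278, with the handle at the top end. The lid is at (286,207), the disc at (257,204) and the red pointer at about (222,240).

```bash
cat > h.py <<'E'
from workcell import observe, viewer, bot
import numpy as np, cv2
def cast(n,uv,z):
    c=viewer.camera_info(n); uv=np.atleast_2d(uv).astype(float)
    r=np.c_[(uv[:,0]-c['cx'])/c['fx'],(uv[:,1]-c['cy'])/c['fy'],np.ones(len(uv))]@c['R']
    o=-c['R'].T@c['t']; return o+r*((z-o[2])/r[:,2])[:,None]
def cloud(n,d):
    c=viewer.camera_info(n); v,u=np.mgrid[0:420,0:560]
    P=np.stack([(u-c['cx'])/c['fx']*d,(v-c['cy'])/c['fy']*d,d],-1)
    return (P-c['t'])@c['R']
def proj(n,X):
    c=viewer.camera_info(n); p=np.atleast_2d(X)@c['R'].T+c['t']
    return np.c_[p[:,0]/p[:,2]*c['fx']+c['cx'],p[:,1]/p[:,2]*c['fy']+c['cy']]
E
python3 - <<'E'
from h import *
p,d=viewer.grab_frame("top")
hsv=cv2.cvtColor(p,cv2.COLOR_RGB2HSV)
g=cv2.inRange(hsv,(65,90,30),(95,255,255)); g[:140]=0;g[290:]=0;g[:,:215]=0;g[:,330:]=0
v,u=np.nonzero(g); W=cast("top",np.c_[u,v],0.036)[:,:2].astype(np.float32)
print("green rect",cv2.minAreaRect(W),cv2.boxPoints(cv2.minAreaRect(W)))
C=cloud("top",d)
m=g>0; print("green z",np.percentile(C[m][:,2],[5,50,95]))
r=cv2.inRange(hsv,(0,150,80),(6,255,255))|cv2.inRange(hsv,(174,150,80),(180,255,255)); r[:200]=0;r[280:]=0;r[:,:180]=0;r[:,240:]=0
R=C[r>0]; v,u=np.nonzero(r); o=np.argsort(R[:,2])
print("red"); print(np.c_[u,v,R.round(3)][o][::max(1,len(o)//25)])
# handle: points higher than 0.07 near the board
h=(C[...,2]>0.06)&(C[...,2]<0.12)&(C[...,0]>0.3); h[:150]=0;h[290:]=0;h[:,:225]=0;h[:,325:]=0
v,u=np.nonzero(h); print("high");print(np.c_[u,v,C[h].round(3)][::max(1,len(u)//40)])
im=cv2.resize(p[145:290,180:330],None,fx=4,fy=4,interpolation=cv2.INTER_CUBIC); cv2.imwrite("pics/c1.png",im[:,:,::-1])
E
```

```text
green rect ((0.5873824954032898, 0.05490851029753685), (0.19303137063980103, 0.2839914560317993), 81.41326904296875) [[ 0.43256798 -0.01932446]
 [ 0.7133762  -0.06172619]
 [ 0.74219704  0.12914148]
 [ 0.46138877  0.17154321]]
green z [0.03215785 0.03566265 0.03920596]
red
[[ 2.17e+02  2.51e+02  4.72e-01  2.21e-01 -1.00e-03]
 [ 2.24e+02  2.62e+02  4.36e-01  1.98e-01  3.40e-02]
 [ 2.22e+02  2.60e+02  4.41e-01  2.03e-01  4.10e-02]
 [ 2.24e+02  2.54e+02  4.55e-01  1.95e-01  5.40e-02]
 [ 2.23e+02  2.51e+02  4.61e-01  1.96e-01  6.90e-02]
 [ 2.23e+02  2.47e+02  4.69e-01  1.93e-01  8.70e-02]
 [ 2.22e+02  2.43e+02  4.77e-01  1.94e-01  1.03e-01]
 [ 2.21e+02  2.38e+02  4.87e-01  1.94e-01  1.21e-01]
 [ 2.21e+02  2.35e+02  4.92e-01  1.91e-01  1.37e-01]
 [ 2.21e+02  2.31e+02  4.99e-01  1.90e-01  1.48e-01]
 [ 2.21e+02  2.27e+02  5.06e-01  1.87e-01  1.64e-01]
 [ 2.21e+02  2.23e+02  5.14e-01  1.86e-01  1.73e-01]
 [ 2.15e+02  2.21e+02  5.18e-01  1.99e-01  1.84e-01]
 [ 2.16e+02  2.22e+02  5.15e-01  1.96e-01  1.85e-01]
 [ 2.04e+02  2.19e+02  5.24e-01  2.25e-01  1.86e-01]
 [ 2.01e+02  2.20e+02  5.22e-01 
[... 2136 characters left out ...]
 9.20e-02]
 [ 2.82e+02  1.68e+02  6.71e-01  2.70e-02  9.20e-02]
 [ 3.00e+02  1.68e+02  6.68e-01 -2.10e-02  9.20e-02]
 [ 2.49e+02  1.69e+02  6.84e-01  1.17e-01  6.40e-02]
 [ 2.88e+02  1.69e+02  6.67e-01  1.10e-02  9.40e-02]
 [ 3.15e+02  1.69e+02  6.65e-01 -6.20e-02  8.50e-02]
 [ 2.90e+02  1.70e+02  6.64e-01  6.00e-03  9.20e-02]
 [ 3.18e+02  1.70e+02  6.61e-01 -7.00e-02  8.60e-02]
 [ 3.19e+02  1.71e+02  6.58e-01 -7.20e-02  8.50e-02]
 [ 3.22e+02  1.72e+02  6.56e-01 -8.10e-02  8.30e-02]
 [ 2.99e+02  1.74e+02  6.60e-01 -2.00e-02  6.40e-02]
 [ 3.23e+02  1.75e+02  6.46e-01 -8.20e-02  8.70e-02]
 [ 3.20e+02  1.78e+02  6.41e-01 -7.50e-02  7.60e-02]
 [ 2.25e+02  2.30e+02  5.17e-01  1.89e-01  6.40e-02]]
```

View pics/c1.png

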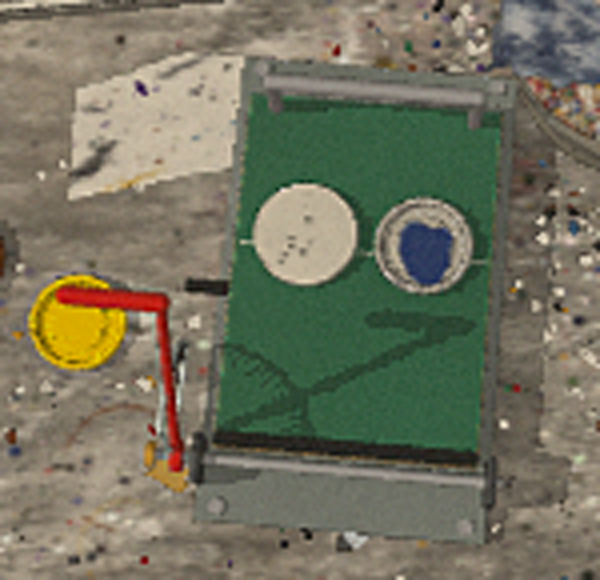

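```bash
cat >> h.py <<'E'
from scipy.spatial.transform import Rotation as Ro
def delta(pos,yaw=None):
    s=observe(); T=Ro.from_euler('xyz',s['tool_rot'])
    w=T if yaw is None else Ro.from_euler('xyz',[np.pi,0,yaw])
    print("clock",s['clock'],"pos",s['position'].round(4),"shift cm",(T.inv().apply(np.array(pos)-s['position'])*100).round(2),"rot",(T.inv()*w).as_rotvec().round(3),"F",s['force'].round(1),"w",s['grip_width'].round(4))
E
python3 - <<'E'
from h import *
p,d=viewer.grab_frame("top"); C=cloud("top",d)
v,u=np.mgrid[0:420,0:560]
m=(u>=246)&(u<=304)&(v>=160)&(v<=174)&(C[...,2]>.085)&(C[...,2]<.105)
B=C[m]; 
# keep bar: fit line x=a*y+b robustly
l=cv2.fitLine(B[:,:2].astype(np.float32),cv2.DIST_HUBER,0,.01,.01).ravel(); print("bar",l,len(B),B.min(0),B.max(0),np.arctan(-l[0]/l[1]))
# image bright bar: crop estimate ends at (265,82),(487,98)/4
e=cast("top",np.array([[265,82],[487,98]])/4+[180,145],.094); print("ends",e,np.linalg.norm(e[0]-e[1]),e.mean(0))
hs=cv2.cvtColor(p,cv2.COLOR_RGB2HSV)
# board side edges: green per row left/right
g=cv2.inRange(hs,(65,90,30),(95,255,255))
L=[];Rr=[]
for r in range(178,255,3):
    c=np.nonzero(g[r,228:312])[0]+228
    L.append((c[0]-.5,r));Rr.append((c[-1]+.5,r))
for E in(L,Rr):
    w=cast("top",E,.036)[:,:2].astype(np.float32); f=cv2.fitLine(w,cv2.DIST_HUBER,0,.01,.01).ravel(); print("edge",f,np.arctan2(f[1],f[0]))
# rubber stop line crop (217,440)-(475,458) centre z .048
print("stop",cast("top",np.array([[217,440],[475,458]])/4+[180,145],.045))
# hinge bar crop
print("hinge rod",cast("top",np.array([[205,456],[487,474]])/4+[180,145],.036))
k=(C[...,0]>.6)&(C[...,0]<.8)&(C[...,1]>-.05)&(C[...,1]<.16)&(C[...,2]>.1)
print("obst",k.sum(), C[k].min(0) if k.any() else '',C[k].max(0) if k.any() else '')
delta([.42,.33,.31],2.15)
E
```

```text
bar [0.15033288 0.9886354  0.6769039  0.0670044 ] 249 [ 0.65932525 -0.02420453  0.08708006] [0.69126377 0.12302463 0.10026788] -0.15090497
ends [[ 0.6837743   0.12212503  0.094     ]
 [ 0.6627261  -0.02562371  0.094     ]] 0.14924046792198184 [0.6732502  0.04825066 0.094     ]
edge [ 0.9884425  -0.15159653  0.57352865  0.1539838 ] -0.15218326
edge [ 0.9889959  -0.14794269  0.55034775 -0.01959859] -0.14848775
stop [[ 0.45162126  0.16909502  0.045     ]
 [ 0.42845176 -0.00191122  0.045     ]]
hinge rod [[ 0.44254432  0.17842184  0.036     ]
 [ 0.41822497 -0.00966616  0.036     ]]
obst 944 [0.67107716 0.02689683 0.10002529] [0.79994539 0.15977873 0.30744643]Traceback (most recent call last):
  File "<stdin>", line 25, in <module>
  File "h.py", line 18, in delta
    print("clock",s['clock'],"pos",s['position'].round(4),"shift cm",(T.inv().apply(np.array(pos)-s['position'])*100).round(2),"rot",(T.inv()*w).as_rotvec().round(3),"F",s['force'].round(1),"w",s['grip_width'].round(4))
                                                                                                                                                                                                  ^^^^^^^^^^^^^^^^^^^^^
AttributeError: 'float' object has no attribute 'round'
```

```bash
sed -i "s/s\['grip_width'\].round(4)/round(float(s['grip_width']),4)/" h.py
python3 - <<'E'
from h import *
p,d=viewer.grab_frame("top"); C=cloud("top",d)
for lo,hi in((-.05,0),(0,.05),(.05,.1),(.1,.16)):
    k=(C[...,0]>.6)&(C[...,0]<.85)&(C[...,1]>lo)&(C[...,1]<hi)&(C[...,2]>.11)&(C[...,2]<.6); print(lo,C[k][:,0].min() if k.any() else None, C[k][:,2].max() if k.any() else None)
delta([.42,.33,.31],2.15)
delta([.674,.049,.20],1.4208)
E
```

```text
-0.05 0.8378439248592099 0.3200036941416995
0 0.7838939190176778 0.1866938253080323
0.05 0.7808038025341546 0.2590878297379535
0.1 0.7578395793477778 0.30901866037608405
clock 0.25 pos [0.1792 0.5986 0.231 ] shift cm [-30.77 -18.83  -7.89] rot [-0.     0.     0.701] F [-0.3  0.  -0. ] w 0.0854
clock 0.25 pos [0.1792 0.5986 0.231 ] shift cm [-63.16 -38.46   3.13] rot [-0.    0.    1.43] F [-0.3  0.  -0. ] w 0.0854
```

Emit:
play_rows(
  motion=[
    [0,0,-4,0,0,0,0.2],
    [-4,-2.5,-7,0,0,0.1,0.2],
    [-8,-4.9,-8,0,0,0.22,0.2],
    [-12,-7.3,-8,0,0,0.35,0.2],
    [-16,-9.8,-8,0,0,0.45,0.2],
  ],
)

```text
clock: 0.75
position: [0.3057, 0.4573, 0.3119]
tool_rot: [3.141, -0.0, 2.395]
force: [1.3, 1.8, 0.1]
grip_width: 0.0515
finger_force: 0.0
```

```bash
python3 -c "
from h import *
delta([.674,.049,.25],1.4208)"
```

```text
clock 0.75 pos [0.3057 0.4573 0.3119] shift cm [-54.77  -4.98   6.17] rot [ 0.001 -0.001  0.974] F [1.3 1.8 0.1] w 0.0515
```

Emit:
play_rows(
  motion=[
    [-4.5,-0.4,0,0,0,0.08,0.2],
    [-9,-0.8,0,0,0,0.16,0.2],
    [-13.5,-1.2,0,0,0,0.24,0.2],
    [-18,-1.6,0,0,0,0.32,0.2],
    [-22.5,-2,0,0,0,0.4,0.2],
  ],
)

```text
clock: 1.25
position: [0.4579, 0.2909, 0.3115]
tool_rot: [3.141, -0.0, 1.998]
force: [-0.1, 1.0, -0.0]
grip_width: 0.051
finger_force: 0.0
```

```bash
python3 -c "
from h import *
delta([.674,.049,.22],1.4208)"
```

```text
clock 1.25 pos [0.4579 0.2909 0.3115] shift cm [-30.97   9.66   9.15] rot [ 0.    -0.     0.577] F [-0.1  1.  -0. ] w 0.051
```

Emit:
play_rows(
  motion=[
    [-4.5,1.4,0,0,0,0.09,0.2],
    [-9,2.8,0,0,0,0.18,0.2],
    [-13.5,4.2,0,0,0,0.28,0.2],
    [-18,5.6,0.5,0,0,0.38,0.2],
    [-22.5,7,2,0,0,0.48,0.2],
  ],
)

```text
clock: 1.75
position: [0.6159, 0.1156, 0.2922]
tool_rot: [3.139, -0.001, 1.517]
force: [0.1, 0.6, 0.1]
grip_width: 0.0512
finger_force: 0.0
```

```bash
python3 -c "
from h import *
delta([.674,.049,.18],1.4208)"
```

```text
clock 1.75 pos [0.6159 0.1156 0.2922] shift cm [-6.35  6.13 11.23] rot [ 0.002 -0.001  0.096] F [0.1 0.6 0.1] w 0.0512
```

Emit:
play_rows(
  motion=[
    [-2,2,2.5,0,0,0.03,0.2],
    [-4,4,5.5,0,0,0.06,0.2],
    [-6,5.8,8.5,0,0,0.096,0.2],
    [-6.35,6.13,11.2,0.002,0,0.096,0.2],
    [-6.35,6.13,11.2,0.002,0,0.096,0.2],
  ],
)

```text
clock: 2.25
position: [0.6709, 0.0495, 0.1756]
tool_rot: [-3.134, 0.002, 1.423]
force: [-0.3, 1.4, -0.2]
grip_width: 0.0515
finger_force: 0.0
```

Run:
```python
from h import *
p,d=viewer.grab_frame("wrist"); cv2.imwrite("pics/w1.png",p[:,:,::-1])
print(proj("wrist",[[.6743,.0492,.09]]), proj("wrist",[[.6743,.0492,.09]]+np.array([[.0105,.0692,0],[-.0105,-.0692,0]])))
delta([.6743,.0492,.0713],1.4208)
```

```text
[[286.5834971 211.2663223]] [[287.53803517  99.65893685]
 [285.77220448 306.12503098]]
clock 2.3 pos [0.6717 0.0504 0.1781] shift cm [-0.07  0.33 10.68] rot [-0.005  0.001  0.004] F [-0.1  0.7  1.4] w 0.0509
```

View pics/w1.png

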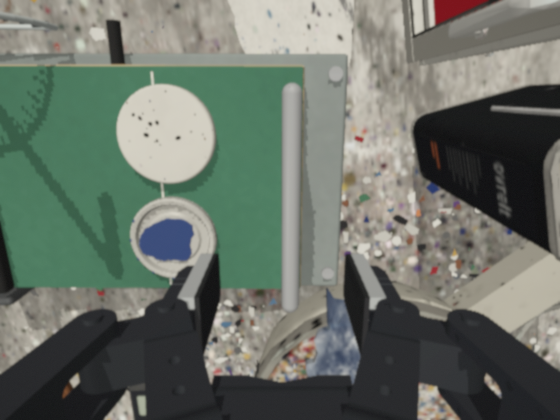

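The bar is at column 291, rows 85–310, about 3 mm further out than my prediction at column 287. It sits between the fingers, so I'm descending with a small correction.

Emit:
play_rows(
  motion=[
    [0,0.3,3,-0.005,0,0,0.2],
    [0,0.45,6,-0.005,0,0,0.2],
    [0,0.45,9,-0.005,0,0,0.2],
    [0,0.45,10.6,-0.005,0,0,0.2],
    [0,0.45,10.6,-0.005,0,0,0.2],
  ],
)

```text
clock: 2.8
position: [0.6761, 0.0507, 0.0728]
tool_rot: [3.14, 0.0, 1.426]
force: [-0.8, 0.2, -0.5]
grip_width: 0.0511
finger_force: 0.0
```

Emit:
play_rows(
  motion=[
    [0,0,0,0,0,0,-0.3],
    [0,0,0,0,0,0,-0.6],
    [0,0,0,0,0,0,-1],
    [0,0,0,0,0,0,-1],
    [0,0,0,0,0,0,-1],
  ],
  squeeze=40,
)

```text
clock: 3.3
position: [0.6765, 0.0502, 0.0749]
tool_rot: [3.139, -0.001, 1.425]
force: [-8.5, 1.6, 12.4]
grip_width: 0.0104
finger_force: 39.1
```

```bash
python3 -c "
from h import *
delta([.6755,.0495,.0713],1.4208); print(observe()['tool_rot'])"
```

```text
clock 3.3 pos [0.6765 0.0502 0.0749] shift cm [-0.08 -0.09  0.36] rot [ 0.003 -0.001  0.004] F [-8.5  1.6 12.4] w 0.0104
[ 3.13860552e+00 -7.05494828e-04  1.42481507e+00]
```

Emit:
play_rows(
  motion=[
    [0,-0.06,-0.25,0,0,0,-1],
    [0,-0.16,-0.62,0,0,0,-1],
    [0,-0.26,-1.0,0,0,0,-1],
    [0,-0.4,-1.49,0,0,0,-1],
    [0,-0.56,-1.98,0,0,0,-1],
  ],
  squeeze=60,
)

```text
clock: 3.8
position: [0.6716, 0.0509, 0.0932]
tool_rot: [3.137, -0.0, 1.425]
force: [7.3, 1.0, -15.6]
grip_width: 0.0096
finger_force: 58.2
```

```bash
cat >> h.py <<'E'
HX=np.array([.4280,.0860]); xh=np.array([np.cos(.15),-np.sin(.15)])
def tilt():
    s=observe(); T=Ro.from_euler('xyz',s['tool_rot'])
    g=s['position']-T.apply([0,0,bot.pinch_z]); r=(g[:2]-HX)@xh; z=g[2]-.03
    print("clk",round(s['clock'],2),"tilt",np.arctan2(z,r)-.2355,"rad",np.hypot(r,z),"F",s['force'].round(1),"w",round(float(s['grip_width']),4))
E
python3 - <<'E'
from h import *
tilt()
p,d=viewer.grab_frame("top"); 
C=cloud("top",d); hs=cv2.cvtColor(p,cv2.COLOR_RGB2HSV); g=cv2.inRange(hs,(65,90,30),(95,255,255))>0
g[:180]=0;g[260:]=0;g[:,:228]=0;g[:,312:]=0
X=C[g]; s=(X[:,:2]-HX)@xh; k=(s>.03)&(s<.24)&(X[:,2]>.02); print("plane tilt",np.arctan(np.polyfit(s[k],X[k][:,2],1)))
E
```

```text
clk 3.8 tilt 0.08576324262605989 rad 0.25925007914583464 F [  7.3   1.  -15.6] w 0.0096
plane tilt [0.07008879 0.03573184]
```

Emit:
play_rows(
  motion=[
    [0,-0.13,-0.39,0,0,0,-1],
    [0,-0.27,-0.78,0,0,0,-1],
    [0,-0.42,-1.17,0,0,0,-1],
    [0,-0.57,-1.55,0,0,0,-1],
    [0,-0.72,-1.93,0,0,0,-1],
  ],
)

```text
clock: 4.35
position: [0.6647, 0.0519, 0.1126]
tool_rot: [3.136, -0.0, 1.425]
force: [9.0, 0.5, -14.4]
grip_width: 0.0093
finger_force: 58.3
```

Emit:
play_rows(
  motion=[
    [0,-0.16,-0.38,0,0,0,-1],
    [0,-0.33,-0.75,0,0,0,-1],
    [0,-0.5,-1.12,0,0,0,-1],
    [0,-0.68,-1.49,0,0,0,-1],
    [0,-0.87,-1.86,0,0,0,-1],
  ],
)

```text
clock: 4.85
position: [0.6565, 0.0532, 0.1314]
tool_rot: [3.135, -0.0, 1.425]
force: [10.3, 0.3, -13.0]
grip_width: 0.0098
finger_force: 58.2
```

```bash
cat >> h.py <<'E'
def look():
    tilt()
    p,d=viewer.grab_frame("top"); C=cloud("top",d); hs=cv2.cvtColor(p,cv2.COLOR_RGB2HSV)
    g=cv2.inRange(hs,(65,90,30),(95,255,255))>0; g[:160]=0;g[262:]=0;g[:,:228]=0;g[:,314:]=0
    X=C[g]; s=(X[:,:2]-HX)@xh; k=(s>.02)&(s<.24)&(X[:,2]>.02); a=np.polyfit(s[k],X[k][:,2],1); th=np.arctan(a[0])
    al=lambda P:((P[...,:2]-HX)@xh)*np.cos(th)+(P[...,2]-.03)*np.sin(th)
    S=al(C); N=-((C[...,:2]-HX)@xh)*np.sin(th)+(C[...,2]-.03)*np.cos(th); Y=(C[...,:2]-HX)@np.array([-xh[1],xh[0]])
    on=(S>0)&(S<.26)&(abs(Y)<.09)&(N>0)&(N<.03)
    b=cv2.inRange(hs,(105,90,60),(130,255,255))>0
    w=(hs[...,1]<60)&(hs[...,2]>150)
    m=b&on; print("plane tilt %.3f"%th,"blue n %d x %.3f y %.3f"%(m.sum(),np.median(S[m]),np.median(Y[m])))
    m=w&on&(Y>0)&(N>.009); print("white n %d x %.3f y %.3f"%(m.sum(),np.median(S[m]),np.median(Y[m])))
    return p
E
python3 - <<'E'
from h import *
p=look(); cv2.imwrite("pics/t2.png",cv2.resize(p[130:290,170:340],None,fx=3.5,fy=3.5)[:,:,::-1])
E
```

```text
clk 4.85 tilt 0.24445223613085282 rad 0.26010103307211546 F [ 10.3   0.3 -13. ] w 0.0098
plane tilt 0.230 blue n 0 x nan y nan
white n 0 x nan y nan
  return _methods._mean(a, axis=axis, dtype=dtype,
  ret = ret.dtype.type(ret / rcount)
```

View pics/t2.png

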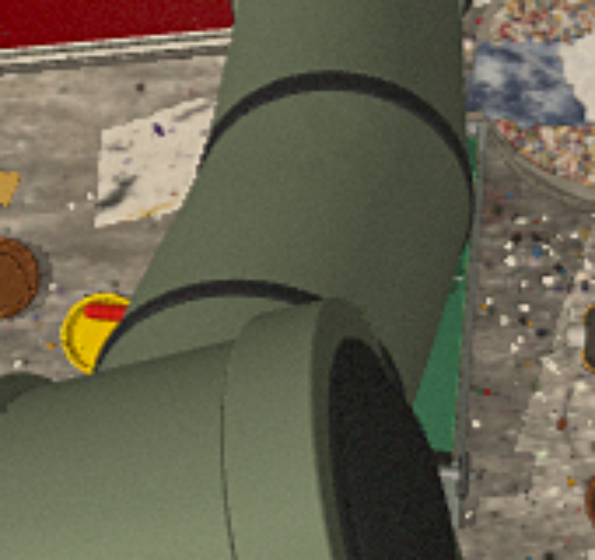

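The arm blocks the top view, so I'll check the other two cameras.

Run:
```python
from h import *
a=viewer.grab_frame("wrist")[0];b=viewer.grab_frame("scene")[0]
cv2.imwrite("pics/ws.png",np.hstack([cv2.resize(a,(400,300)),cv2.resize(b[130:310,170:410],(400,300))])[:,:,::-1])
```

```text
(no output)
```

View pics/ws.png

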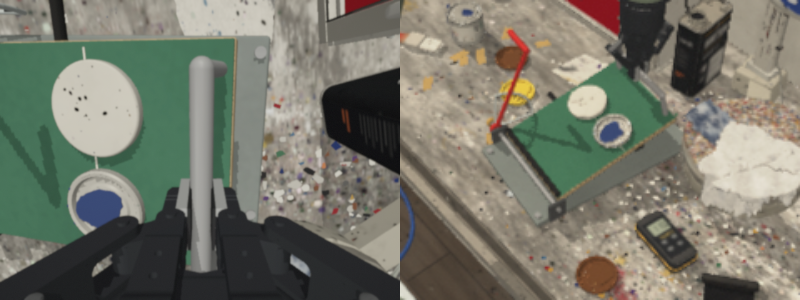

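Wrist and scene both see the board. In the scene view the lid is at about (297,209) and the disc at (282,191), with nothing in the way, so I'll track both there.

```bash
cat >> h.py <<'E'
def look2():
    s=observe(); T=Ro.from_euler('xyz',s['tool_rot']); g=s['position']-T.apply([0,0,bot.pinch_z])
    th=np.arctan2(g[2]-.03,(g[:2]-HX)@xh)-.2355-.012
    p,d=viewer.grab_frame("scene"); hs=cv2.cvtColor(p,cv2.COLOR_RGB2HSV); c=viewer.camera_info("scene")
    ex=np.r_[xh*np.cos(th),np.sin(th)]; ez=np.r_[-xh*np.sin(th),np.cos(th)]; ey=np.cross(ez,ex); H=np.r_[HX,.03]; o=-c['R'].T@c['t']
    v,u=np.mgrid[0:420,0:560]
    def bxy(n):
        r=np.stack([(u-c['cx'])/c['fx'],(v-c['cy'])/c['fy'],np.ones(u.shape)],-1)@c['R']
        P=o+r*(((H+n*ez-o)@ez)/(r@ez))[...,None]-H; return P@ex,P@ey
    X,Y=bxy(.013); on=(X>.02)&(X<.225)&(abs(Y)<.085)
    out=[]
    for nm,m in(("lid",cv2.inRange(hs,(105,80,40),(130,255,255))),("disc",cv2.inRange(hs,(0,0,130),(180,70,255)))):
        m=(m>0)&on
        if nm=="disc": m&=Y>-.01
        n,l,st,ce=cv2.connectedComponentsWithStats(m.astype(np.uint8)); i=1+np.argmax(st[1:,4]); k=l==i
        out.append("%s n%d x %.3f y %.3f"%(nm,k.sum(),X[k].mean(),Y[k].mean()))
    G=(cv2.inRange(hs,(65,90,30),(95,255,255))>0)&on; Z=cloud("scene",d)[G]; ss=(Z[:,:2]-HX)@xh
    print("clk %.2f kin %.3f plane %.3f"%(s['clock'],th,np.arctan(np.polyfit(ss,Z[:,2],1)[0])),out,"F",s['force'].round(1))
    return p
E
python3 -c "
from h import *
look2()"
```

```text
clk 5.00 kin 0.234 plane -0.298 ['lid n99 x 0.152 y -0.040', 'disc n400 x 0.158 y 0.044'] F [ 5.4  0.9 -2.7]
```

Emit:
play_rows(
  motion=[
    [0,-0.12,-0.23,0,0,0,-1],
    [0,-0.24,-0.46,0,0,0,-1],
    [0,-0.37,-0.68,0,0,0,-1],
    [0,-0.5,-0.91,0,0,0,-1],
    [0,-0.62,-1.13,0,0,0,-1],
  ],
)

```text
clock: 5.55
position: [0.6506, 0.054, 0.1429]
tool_rot: [3.135, -0.0, 1.425]
force: [11.3, 1.1, -12.3]
grip_width: 0.0099
finger_force: 58.3
```

```bash
python3 -c "
from h import *
look2()"
```

```text
clk 5.55 kin 0.282 plane -0.153 ['lid n101 x 0.152 y -0.041', 'disc n406 x 0.158 y 0.044'] F [ 11.3   1.1 -12.3]
```

Emit:
play_rows(
  motion=[
    [0,-0.08,-0.13,0,0,0,-1],
    [0,-0.16,-0.27,0,0,0,-1],
    [0,-0.24,-0.4,0,0,0,-1],
    [0,-0.32,-0.53,0,0,0,-1],
    [0,-0.4,-0.66,0,0,0,-1],
  ],
)

```text
clock: 6.1
position: [0.6468, 0.0546, 0.1495]
tool_rot: [3.134, -0.0, 1.425]
force: [12.9, 1.3, -11.3]
grip_width: 0.0096
finger_force: 58.5
```

```bash
python3 -c "
from h import *
look2()"
```

```text
clk 6.10 kin 0.311 plane -0.001 ['lid n104 x 0.152 y -0.041', 'disc n405 x 0.159 y 0.044'] F [ 12.9   1.3 -11.3]
```

Emit:
play_rows(
  motion=[
    [0,-0.05,-0.07,0,0,0,-1],
    [0,-0.09,-0.13,0,0,0,-1],
    [0,-0.13,-0.2,0,0,0,-1],
    [0,-0.17,-0.27,0,0,0,-1],
    [0,-0.21,-0.33,0,0,0,-1],
  ],
)

```text
clock: 6.65
position: [0.6449, 0.0549, 0.1529]
tool_rot: [3.134, -0.001, 1.425]
force: [13.7, -0.0, -10.7]
grip_width: 0.0096
finger_force: 58.4
```

```bash
python3 -c "
from h import *
look2()"
```

```text
clk 6.65 kin 0.327 plane 0.059 ['lid n104 x 0.152 y -0.041', 'disc n414 x 0.159 y 0.044'] F [ 13.7  -0.  -10.7]
```

Emit:
play_rows(
  motion=[
    [0,-0.05,-0.07,0,0,0,-1],
    [0,-0.09,-0.13,0,0,0,-1],
    [0,-0.13,-0.2,0,0,0,-1],
    [0,-0.17,-0.26,0,0,0,-1],
    [0,-0.21,-0.32,0,0,0,-1],
  ],
)

```text
clock: 7.2
position: [0.6429, 0.0552, 0.1561]
tool_rot: [3.134, -0.001, 1.425]
force: [14.3, -0.2, -9.7]
grip_width: 0.0098
finger_force: 58.4
```

```bash
python3 -c "
from h import *
look2()"
```

```text
clk 7.20 kin 0.341 plane -0.020 ['lid n104 x 0.153 y -0.041', 'disc n409 x 0.159 y 0.044'] F [14.3 -0.2 -9.7]
```

Emit:
play_rows(
  motion=[
    [0,-0.05,-0.07,0,0,0,-1],
    [0,-0.09,-0.13,0,0,0,-1],
    [0,-0.13,-0.2,0,0,0,-1],
    [0,-0.17,-0.26,0,0,0,-1],
    [0,-0.21,-0.32,0,0,0,-1],
  ],
)

```text
clock: 7.75
position: [0.6408, 0.0555, 0.1594]
tool_rot: [3.134, -0.001, 1.425]
force: [13.7, 0.5, -10.0]
grip_width: 0.0098
finger_force: 58.4
```

```bash
python3 -c "
from h import *
look2()"
```

```text
clk 7.75 kin 0.356 plane -0.051 ['lid n106 x 0.152 y -0.041', 'disc n416 x 0.158 y 0.044'] F [ 13.7   0.5 -10. ]
```

Emit:
play_rows(
  motion=[
    [0,-0.05,-0.07,0,0,0,-1],
    [0,-0.09,-0.13,0,0,0,-1],
    [0,-0.13,-0.19,0,0,0,-1],
    [0,-0.17,-0.25,0,0,0,-1],
    [0,-0.21,-0.31,0,0,0,-1],
  ],
)

```text
clock: 8.3
position: [0.6388, 0.0558, 0.1624]
tool_rot: [3.134, -0.001, 1.425]
force: [14.2, 0.5, -10.7]
grip_width: 0.0095
finger_force: 58.4
```

```bash
python3 -c "
from h import *
look2()"
```

```text
clk 8.30 kin 0.370 plane -0.265 ['lid n105 x 0.153 y -0.041', 'disc n422 x 0.159 y 0.044'] F [ 14.2   0.5 -10.7]
```

Emit:
play_rows(
  motion=[
    [0,-0.05,-0.07,0,0,0,-1],
    [0,-0.09,-0.13,0,0,0,-1],
    [0,-0.13,-0.19,0,0,0,-1],
    [0,-0.17,-0.25,0,0,0,-1],
    [0,-0.21,-0.31,0,0,0,-1],
  ],
)

```text
clock: 8.85
position: [0.6367, 0.0562, 0.1655]
tool_rot: [3.134, -0.001, 1.425]
force: [14.2, 0.4, -11.3]
grip_width: 0.0099
finger_force: 58.4
```

```bash
python3 -c "
from h import *
look2()"
```

```text
clk 8.85 kin 0.384 plane 0.065 ['lid n108 x 0.153 y -0.041', 'disc n407 x 0.159 y 0.044'] F [ 14.2   0.4 -11.3]
```

Emit:
play_rows(
  motion=[
    [0,-0.05,-0.07,0,0,0,-1],
    [0,-0.09,-0.13,0,0,0,-1],
    [0,-0.14,-0.19,0,0,0,-1],
    [0,-0.18,-0.25,0,0,0,-1],
    [0,-0.22,-0.31,0,0,0,-1],
  ],
)

```text
clock: 9.4
position: [0.6345, 0.0565, 0.1687]
tool_rot: [3.134, -0.001, 1.425]
force: [14.7, 0.8, -9.4]
grip_width: 0.0098
finger_force: 58.4
```

```bash
python3 -c "
from h import *
look2()"
```

```text
clk 9.40 kin 0.399 plane -0.140 ['lid n105 x 0.152 y -0.041', 'disc n417 x 0.159 y 0.044'] F [14.7  0.8 -9.4]
```

Emit:
play_rows(
  motion=[
    [0,-0.05,-0.07,0,0,0,-1],
    [0,-0.09,-0.13,0,0,0,-1],
    [0,-0.14,-0.19,0,0,0,-1],
    [0,-0.18,-0.25,0,0,0,-1],
    [0,-0.22,-0.31,0,0,0,-1],
  ],
)

```text
clock: 9.95
position: [0.6323, 0.0568, 0.1718]
tool_rot: [3.134, -0.001, 1.425]
force: [14.4, -0.4, -10.0]
grip_width: 0.0097
finger_force: 58.4
```

```bash
python3 -c "
from h import *
look2()"
```

```text
clk 9.95 kin 0.414 plane -0.271 ['lid n104 x 0.152 y -0.041', 'disc n424 x 0.159 y 0.044'] F [ 14.4  -0.4 -10. ]
```

Emit:
play_rows(
  motion=[
    [0,-0.05,-0.06,0,0,0,-1],
    [0,-0.09,-0.12,0,0,0,-1],
    [0,-0.14,-0.18,0,0,0,-1],
    [0,-0.18,-0.24,0,0,0,-1],
    [0,-0.22,-0.3,0,0,0,-1],
  ],
)

```text
clock: 10.5
position: [0.6302, 0.0571, 0.1748]
tool_rot: [3.134, -0.001, 1.425]
force: [14.8, 0.3, -9.8]
grip_width: 0.01
finger_force: 58.4
```

```bash
python3 -c "
from h import *
look2()"
```

```text
clk 10.50 kin 0.428 plane -0.137 ['lid n108 x 0.137 y -0.041', 'disc n422 x 0.159 y 0.044'] F [14.8  0.3 -9.8]
```

The lid has started to slide, so I'm holding here.

Emit:
play_rows(
  motion=[
    [0,0,0,0,0,0,-1],
    [0,0,0,0,0,0,-1],
    [0,0,0,0,0,0,-1],
    [0,0,0,0,0,0,-1],
    [0,0,0,0,0,0,-1],
  ],
)

```text
clock: 11.05
position: [0.6301, 0.0571, 0.1749]
tool_rot: [3.134, -0.001, 1.425]
force: [13.2, 1.2, -7.7]
grip_width: 0.01
finger_force: 58.6
```

```bash
python3 -c "
from h import *
look2()"
```

```text
clk 11.05 kin 0.428 plane -0.191 ['lid n108 x 0.063 y -0.040', 'disc n422 x 0.159 y 0.044'] F [13.2  1.2 -7.7]
```

Emit:
play_rows(
  motion=[
    [0,0,0,0,0,0,-1],
    [0,0,0,0,0,0,-0.8],
    [0,0,0,0,0,0,-0.6],
    [0,0,0,0,0,0,-0.3],
    [0,0,0,0,0,0,0],
  ],
  squeeze=20,
)

```text
clock: 11.6
position: [0.6279, 0.057, 0.1741]
tool_rot: [3.139, 0.0, 1.425]
force: [-0.7, -0.2, -0.3]
grip_width: 0.0419
finger_force: 0.0
```

```bash
python3 -c "
from h import *
p=look2()
cv2.imwrite('pics/s3.png',cv2.resize(p[110:310,170:410],(720,600),interpolation=cv2.INTER_CUBIC)[:,:,::-1])
delta([.6301,.0571,.25],1.4208)"
```

```text
clk 11.60 kin 0.431 plane -0.368 ['lid n108 x 0.047 y -0.040', 'disc n423 x 0.159 y 0.044'] F [-0.7 -0.2 -0.3]
clock 11.65 pos [0.6279 0.057  0.1741] shift cm [ 0.04  0.23 -7.59] rot [0.003 0.    0.004] F [ 0.3 -0.7  0.3] w 0.0425
```

View pics/s3.png

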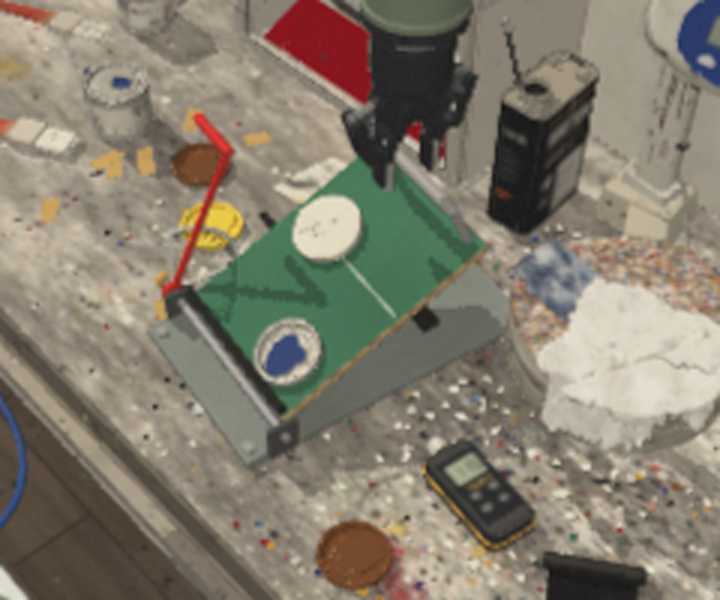

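The lid rests at the stop and the disc hasn't moved. Next is the pin, which is at about (241,155) in the full scene frame.

Run:
```python
from h import *
yh=np.array([-xh[1],xh[0]])
for a in(1.05,1.1,1.15,1.2):
    b=np.r_[HX+.17*np.cos(a)*xh,.03+.17*np.sin(a)]; q=[b+np.r_[yh*k,0] for k in(.113,.148,.176)]
    print(a,q[1].round(4),"scene",proj("scene",q).round(1).tolist(),"top",proj("top",q).round(1).tolist())
delta([.523,.222,.27],1.4208)
for n,f in(("top","top0"),("scene","scene0")):
    p=cv2.imread(f"pics/{f}.png"); hs=cv2.cvtColor(p,cv2.COLOR_BGR2HSV)
    r=cv2.inRange(hs,(0,150,80),(6,255,255))|cv2.inRange(hs,(174,150,80),(180,255,255))
    n_,l,st,ce=cv2.connectedComponentsWithStats(r)
    for i in range(1,n_):
        if st[i,4]>60: print(n,st[i],[ (l[y]==i).nonzero()[0][[0,-1]].tolist()+[y] for y in range(st[i,1],st[i,1]+st[i,3],3)][:6])
```

```text
1.05 [0.5338 0.2197 0.1775] scene [[249.3, 160.9], [243.2, 154.1], [238.4, 148.8]] top [[220.9, 216.8], [206.5, 215.6], [194.9, 214.6]]
1.1 [0.5264 0.2208 0.1815] scene [[246.9, 160.8], [240.8, 154.0], [236.1, 148.6]] top [[220.4, 219.5], [205.8, 218.3], [194.2, 217.3]]
1.15 [0.5188 0.222  0.1852] scene [[244.5, 160.8], [238.4, 154.0], [233.7, 148.6]] top [[219.8, 222.3], [205.2, 221.1], [193.5, 220.1]]
1.2 [0.511  0.2231 0.1884] scene [[242.1, 161.0], [236.0, 154.1], [231.3, 148.7]] top [[219.3, 225.3], [204.6, 224.0], [192.8, 223.1]]
clock 11.65 pos [0.6279 0.057  0.1741] shift cm [ 14.79 -12.76  -9.63] rot [0.003 0.    0.004] F [ 0.3 -0.7  0.3] w 0.0425
top [ 122  110  115   38 3110] [[223, 230, 110], [190, 230, 113], [164, 231, 116], [124, 232, 119], [122, 233, 122], [123, 233, 125]]
top [444 115  18  29 345] [[452, 454, 115], [444, 456, 118], [445, 457, 121], [445, 458, 124], [447, 459, 127], [447, 460, 130]]
top [436 187  11  12 103] [[439, 443, 187], [437, 444, 190], [437, 446, 193], [436, 445, 196]]
top [ 17 208  33  19 170] [[45, 46, 208], [40, 48, 211], [35, 46, 214], [29, 
[... 160 characters left out ...]
2, 232]]
top [ 67 259  33  23 184] [[95, 95, 259], [90, 98, 262], [86, 97, 265], [82, 90, 268], [76, 85, 271], [72, 80, 274]]
scene [ 259  108   60   54 1283] [[271, 272, 108], [268, 277, 111], [265, 282, 114], [263, 286, 117], [260, 291, 120], [260, 296, 123]]
scene [148 145  24   9  70] [[148, 148, 145], [149, 160, 148], [161, 170, 151]]
scene [224 148  24  60 169] [[235, 237, 148], [236, 239, 151], [238, 242, 154], [241, 245, 157], [243, 247, 160], [243, 245, 163]]
scene [443 220  23  27 357] [[456, 458, 220], [453, 465, 223], [451, 465, 226], [448, 464, 229], [447, 462, 232], [445, 461, 235]]
scene [415 314  15  11 108] [[421, 422, 314], [416, 428, 317], [416, 428, 320], [419, 427, 323]]
```

Emit:
play_rows(
  motion=[
    [0,0,-1.5,0,0,0,0],
    [0,0,-3.5,0,0,0,0],
    [0,0,-5.5,0,0,0,0],
    [0,0,-7.6,0,0,0,0],
    [0,0,-9.5,0,0,0,0],
  ],
)

```text
clock: 12.15
position: [0.6278, 0.057, 0.2711]
tool_rot: [3.138, -0.0, 1.425]
force: [-0.4, -0.9, 0.2]
grip_width: 0.0426
finger_force: 0.0
```

```bash
python3 -c "
from h import *
delta([.523,.222,.27],1.4208);look2()"
```

```text
clock 12.15 pos [0.6278 0.057  0.2711] shift cm [ 14.8  -12.78   0.06] rot [ 0.004 -0.     0.004] F [-0.4 -0.9  0.2] w 0.0426
clk 12.15 kin 0.663 plane 0.266 ['lid n107 x 0.052 y -0.048', 'disc n638 x 0.172 y 0.040'] F [-0.4 -0.9  0.2]
```

Emit:
play_rows(
  motion=[
    [3.4,-2.8,0,0,0,0,0],
    [6.9,-5.8,0,0,0,0,0],
    [10.4,-8.8,0,0,0,0,0],
    [13.8,-11.8,0,0,0,0,0],
    [14.7,-12.6,0,0.004,0,0.004,0],
  ],
)

```text
clock: 12.7
position: [0.5219, 0.2254, 0.2693]
tool_rot: [-3.14, -0.002, 1.426]
force: [-0.1, 0.6, 0.4]
grip_width: 0.0428
finger_force: 0.0
```

Run:
```python
from h import *
s=observe();delta([.525,.221,.1636],1.4208)
p,d=viewer.grab_frame("wrist"); cv2.imwrite("pics/w2.png",p[:,:,::-1])
print(proj("wrist",[[.525,.221,.1823]]))
```

```text
clock 12.7 pos [0.5219 0.2254 0.2693] shift cm [-0.4   0.39 10.57] rot [-0.002 -0.002  0.005] F [-0.1  0.6  0.4] w 0.0428
[[286.95474943 216.31041402]]
```

View pics/w2.png

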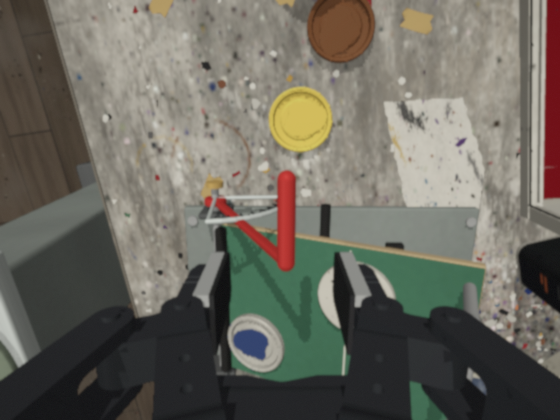

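The pin is at column 286, rows 172–270. My prediction was (287,216), which agrees, so I'm descending and pinching it.

Emit:
play_rows(
  motion=[
    [-0.2,0.2,2,0,0,0.005,0],
    [-0.4,0.37,4.5,0,0,0.005,0],
    [-0.4,0.37,7.5,0,0,0.005,0],
    [-0.4,0.37,10.5,0,0,0.005,0],
    [-0.4,0.37,10.5,0,0,0.005,0],
  ],
)

```text
clock: 13.25
position: [0.5265, 0.2148, 0.1612]
tool_rot: [-3.137, 0.003, 1.415]
force: [-0.5, 1.0, 0.0]
grip_width: 0.0427
finger_force: 0.0
```

Emit:
play_rows(
  motion=[
    [0,0,0,0,0,0,-0.4],
    [0,0,0,0,0,0,-0.7],
    [0,0,0,0,0,0,-1],
    [0,0,0,0,0,0,-1],
    [0,0,0,0,0,0,-1],
  ],
  squeeze=20,
)

```text
clock: 13.75
position: [0.5286, 0.2165, 0.1648]
tool_rot: [3.14, -0.001, 1.416]
force: [3.7, -1.1, 6.8]
grip_width: 0.011
finger_force: 21.0
```

```bash
cat >> h.py <<'E'
def pt():
    s=observe(); T=Ro.from_euler('xyz',s['tool_rot']); g=s['position']-T.apply([0,0,bot.pinch_z]); r=(g[:2]-HX)@xh; z=g[2]-.03
    print("clk %.2f pointer %.3f rad %.4f yoff %.3f"%(s['clock'],np.arctan2(z,r),np.hypot(r,z),(g[:2]-HX)@np.array([-xh[1],xh[0]])),"F",s['force'].round(1),"w %.4f"%s['grip_width'],s['position'].round(4),s['tool_rot'].round(3))
E
python3 -c "
from h import *
pt()"
```

```text
clk 13.75 pointer 1.091 rad 0.1730 yoff 0.144 F [ 3.7 -1.1  6.8] w 0.0110 [0.5286 0.2165 0.1648] [ 3.140e+00 -1.000e-03  1.416e+00]
```

Emit:
play_rows(
  motion=[
    [0,0.75,0.4,0,0,0,-1],
    [0,1.47,0.85,0,0,0,-1],
    [0,2.18,1.32,0,0,0,-1],
    [0,2.86,1.83,0,0,0,-1],
    [0,3.51,2.38,0,0,0,-1],
  ],
)

```text
clock: 14.25
position: [0.5629, 0.2111, 0.1394]
tool_rot: [-3.141, -0.0, 1.416]
force: [0.6, 0.2, 4.1]
grip_width: 0.0109
finger_force: 21.2
```

Emit:
play_rows(
  motion=[
    [0,0.62,0.58,0,0,0,-1],
    [0,1.22,1.18,0,0,0,-1],
    [0,1.78,1.82,0,0,0,-1],
    [0,2.31,2.48,0,0,0,-1],
    [0,2.81,3.17,0,0,0,-1],
  ],
)

```text
clock: 14.75
position: [0.5898, 0.2068, 0.107]
tool_rot: [-3.14, 0.0, 1.416]
force: [-1.6, 3.7, 1.4]
grip_width: 0.0111
finger_force: 21.4
```

```bash
python3 -c "
from h import *
pt()"
```

```text
clk 14.75 pointer 0.593 rad 0.1713 yoff 0.144 F [-1.6  3.7  1.4] w 0.0111 [0.5898 0.2068 0.107 ] [-3.14   0.     1.416]
```

Emit:
play_rows(
  motion=[
    [0,0.19,0.28,0,0,0,-1],
    [0,0.37,0.57,0,0,0,-1],
    [0,0.55,0.86,0,0,0,-1],
    [0,0.72,1.15,0,0,0,-1],
    [0,0.88,1.45,0,0,0,-1],
  ],
)

```text
clock: 15.25
position: [0.5983, 0.2054, 0.0931]
tool_rot: [-3.14, 0.0, 1.416]
force: [-1.6, 4.3, 1.0]
grip_width: 0.0113
finger_force: 21.3
```

```bash
python3 -c "
from h import *
pt()"
```

```text
clk 15.25 pointer 0.497 rad 0.1714 yoff 0.144 F [-1.6  4.3  1. ] w 0.0113 [0.5983 0.2054 0.0931] [-3.14   0.     1.416]
```

Emit:
play_rows(
  motion=[
    [0,0.05,0.09,0,0,0,-1],
    [0,0.1,0.18,0,0,0,-1],
    [0,0.14,0.27,0,0,0,-1],
    [0,0.19,0.36,0,0,0,-1],
    [0,0.23,0.45,0,0,0,-1],
  ],
)

```text
clock: 15.75
position: [0.6005, 0.205, 0.0887]
tool_rot: [-3.14, 0.0, 1.416]
force: [-2.3, 3.4, 0.7]
grip_width: 0.0113
finger_force: 21.2
```

Emit:
play_rows(
  motion=[
    [0,0.02,0.03,0,0,0,-1],
    [0,0.03,0.06,0,0,0,-1],
    [0,0.05,0.09,0,0,0,-1],
    [0,0.06,0.12,0,0,0,-1],
    [0,0.07,0.15,0,0,0,-1],
  ],
)

```text
clock: 16.25
position: [0.6013, 0.2049, 0.0873]
tool_rot: [-3.14, 0.0, 1.416]
force: [-2.5, 4.2, 0.5]
grip_width: 0.0109
finger_force: 21.3
```

```bash
python3 -c "
from h import *
pt()"
```

```text
clk 16.25 pointer 0.460 rad 0.1713 yoff 0.143 F [-2.5  4.2  0.5] w 0.0109 [0.6013 0.2049 0.0873] [-3.14   0.     1.416]
```

Emit:
play_rows(
  motion=[
    [0,0.02,0.03,0,0,0,-1],
    [0,0.03,0.06,0,0,0,-1],
    [0,0.05,0.09,0,0,0,-1],
    [0,0.06,0.12,0,0,0,-1],
    [0,0.07,0.15,0,0,0,-1],
  ],
)

```text
clock: 16.75
position: [0.602, 0.2048, 0.0858]
tool_rot: [-3.14, 0.0, 1.416]
force: [-3.5, 4.2, 1.2]
grip_width: 0.0112
finger_force: 21.3
```

Emit:
play_rows(
  motion=[
    [0,0.01,0.02,0,0,0,-1],
    [0,0.02,0.04,0,0,0,-1],
    [0,0.03,0.06,0,0,0,-1],
    [0,0.04,0.08,0,0,0,-1],
    [0,0.04,0.08,0,0,0,-1],
  ],
)

```text
clock: 17.25
position: [0.6024, 0.2047, 0.085]
tool_rot: [-3.14, 0.0, 1.416]
force: [-1.9, 4.1, -0.8]
grip_width: 0.0109
finger_force: 21.2
```

```bash
python3 -c "
from h import *
pt()"
```

```text
clk 17.25 pointer 0.444 rad 0.1714 yoff 0.143 F [-1.9  4.1 -0.8] w 0.0109 [0.6024 0.2047 0.085 ] [-3.14   0.     1.416]
```

Emit:
play_rows(
  motion=[
    [0,0.01,0.02,0,0,0,-1],
    [0,0.02,0.04,0,0,0,-1],
    [0,0.03,0.06,0,0,0,-1],
    [0,0.04,0.08,0,0,0,-1],
    [0,0.04,0.08,0,0,0,-1],
  ],
)

```text
clock: 17.75
position: [0.6028, 0.2046, 0.0842]
tool_rot: [-3.14, 0.0, 1.416]
force: [-2.5, 4.6, -0.1]
grip_width: 0.0113
finger_force: 21.2
```

Run:
```python
from h import *
pt()
p=viewer.grab_frame("scene")[0]; cv2.imwrite('pics/s4.png',cv2.resize(p[130:270,200:380],(770,600),interpolation=cv2.INTER_CUBIC)[:,:,::-1])
```

```text
clk 17.75 pointer 0.439 rad 0.1714 yoff 0.143 F [-2.5  4.6 -0.1] w 0.0113 [0.6028 0.2046 0.0842] [-3.14   0.     1.416]
```

View pics/s4.png

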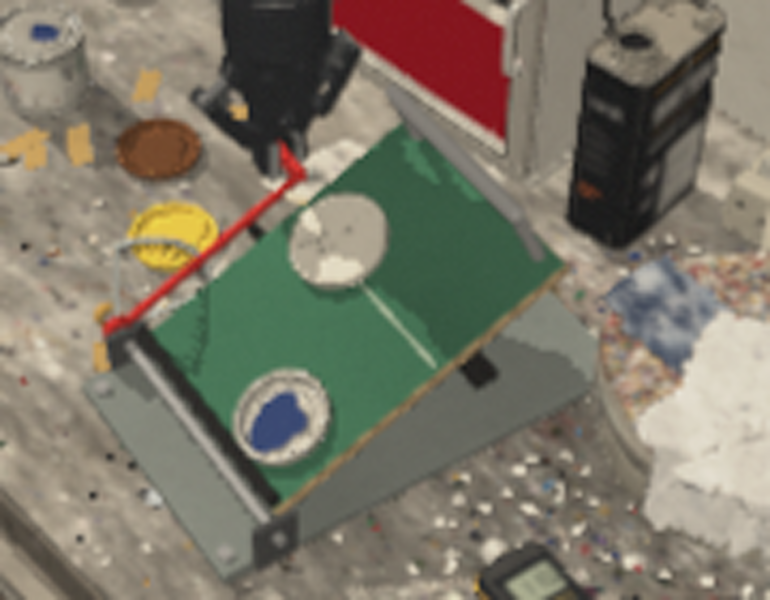

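The pointer, lid and disc all look right, and the pointer is close to the peg at (255,228). I'm creeping on in small steps.

Emit:
play_rows(
  motion=[
    [0,0.01,0.02,0,0,0,-1],
    [0,0.02,0.04,0,0,0,-1],
    [0,0.03,0.06,0,0,0,-1],
    [0,0.04,0.08,0,0,0,-1],
    [0,0.04,0.08,0,0,0,-1],
  ],
)

```text
clock: 18.3
position: [0.6032, 0.2046, 0.0834]
tool_rot: [-3.14, 0.0, 1.416]
force: [-2.8, 4.4, -0.1]
grip_width: 0.0111
finger_force: 21.2
```

```bash
python3 -c "
from h import *
pt()"
```

```text
clk 18.30 pointer 0.434 rad 0.1714 yoff 0.143 F [-2.8  4.4 -0.1] w 0.0111 [0.6032 0.2046 0.0834] [-3.14   0.     1.416]
```

Emit:
play_rows(
  motion=[
    [0,0.01,0.02,0,0,0,-1],
    [0,0.02,0.04,0,0,0,-1],
    [0,0.03,0.06,0,0,0,-1],
    [0,0.04,0.08,0,0,0,-1],
    [0,0.04,0.08,0,0,0,-1],
  ],
)

```text
clock: 18.8
position: [0.6035, 0.2045, 0.0826]
tool_rot: [-3.14, 0.0, 1.416]
force: [-3.9, 3.4, 0.0]
grip_width: 0.0111
finger_force: 21.2
```

```bash
python3 -c "
from h import *
pt()"
```

```text
clk 18.80 pointer 0.429 rad 0.1714 yoff 0.143 F [-3.9  3.4  0. ] w 0.0111 [0.6035 0.2045 0.0826] [-3.14   0.     1.416]
```

Emit:
play_rows(
  motion=[
    [0,0.01,0.02,0,0,0,-1],
    [0,0.02,0.04,0,0,0,-1],
    [0,0.03,0.06,0,0,0,-1],
    [0,0.04,0.08,0,0,0,-1],
    [0,0.04,0.08,0,0,0,-1],
  ],
)

```text
clock: 19.3
position: [0.6038, 0.2044, 0.0819]
tool_rot: [-3.14, 0.0, 1.416]
force: [-4.5, 3.7, 4.5]
grip_width: 0.011
finger_force: 21.6
```

```bash
python3 -c "
from h import *
pt()"
```

```text
clk 19.30 pointer 0.425 rad 0.1714 yoff 0.143 F [-4.5  3.7  4.5] w 0.0110 [0.6038 0.2044 0.0819] [-3.14   0.     1.416]
```

The force has risen to about 4 N, so the pointer is on the peg. I'm opening the gripper here and lifting away.

Emit:
play_rows(
  motion=[
    [0,0,0,0,0,0,-0.8],
    [0,0,0,0,0,0,-0.5],
    [0,0,0,0,0,0,-0.2],
    [0,0,0,0,0,0,0],
    [0,0,0,0,0,0,0],
  ],
)

```text
clock: 19.8
position: [0.6043, 0.2041, 0.0819]
tool_rot: [-3.141, 0.0, 1.415]
force: [0.2, -0.3, -0.4]
grip_width: 0.0426
finger_force: 0.0
```

Emit:
play_rows(
  motion=[
    [0,0,-1,0,0,0,0],
    [0,0,-3,0,0,0,0],
    [0,0,-6,0,0,0,0],
    [0,0,-9,0,0,0,0],
    [0,0,-12,0,0,0,0],
  ],
)

```text
clock: 20.3
position: [0.6043, 0.2042, 0.2039]
tool_rot: [-3.141, 0.0, 1.416]
force: [0.3, 0.4, -0.2]
grip_width: 0.0425
finger_force: 0.0
```

Run:
```python
from h import *
pt()
p=viewer.grab_frame("scene")[0]; cv2.imwrite('pics/s5.png',cv2.resize(p[130:270,200:380],(770,600),interpolation=cv2.INTER_CUBIC)[:,:,::-1])
# pointer angle from the pin: compare pin pixels with predictions
hs=cv2.cvtColor(p,cv2.COLOR_RGB2HSV); r=cv2.inRange(hs,(0,150,80),(6,255,255))|cv2.inRange(hs,(174,150,80),(180,255,255))
n,l,st,ce=cv2.connectedComponentsWithStats(r)
for i in range(1,n):
    if st[i,4]>30 and 200<ce[i][0]<300 and ce[i][1]>140: print(st[i])
yh=np.array([-xh[1],xh[0]])
for a in(.38,.40,.42,.44,.46): 
    b=np.r_[HX+.17*np.cos(a)*xh,.03+.17*np.sin(a)]; q=[b+np.r_[yh*k,0] for k in(.113,.148,.176)]
    h=np.r_[HX+(.25*np.cos(a)-.06*np.sin(a))*xh,.03+.25*np.sin(a)+.06*np.cos(a)]
    print(a,proj("scene",q).round(1).tolist(),"bar ends",proj("scene",[h+np.r_[yh*.07,0],h-np.r_[yh*.07,0]]).round(1).tolist())
```

```text
clk 20.30 pointer 0.888 rad 0.2482 yoff 0.143 F [ 0.3  0.4 -0.2] w 0.0425 [0.6043 0.2042 0.2039] [-3.141  0.     1.416]
[224 159  48  49 163]
0.38 [[271.3, 172.7], [265.2, 166.2], [260.6, 161.0]] bar ends [[293.8, 153.3], [322.4, 181.7]]
0.4 [[270.9, 172.1], [264.9, 165.6], [260.2, 160.5]] bar ends [[293.0, 152.6], [321.6, 181.0]]
0.42 [[270.5, 171.5], [264.5, 165.0], [259.8, 159.9]] bar ends [[292.1, 151.9], [320.8, 180.4]]
0.44 [[270.1, 171.0], [264.1, 164.4], [259.4, 159.3]] bar ends [[291.3, 151.2], [320.0, 179.8]]
0.46 [[269.7, 170.4], [263.6, 163.9], [258.9, 158.7]] bar ends [[290.4, 150.6], [319.1, 179.2]]
```

View pics/s5.png

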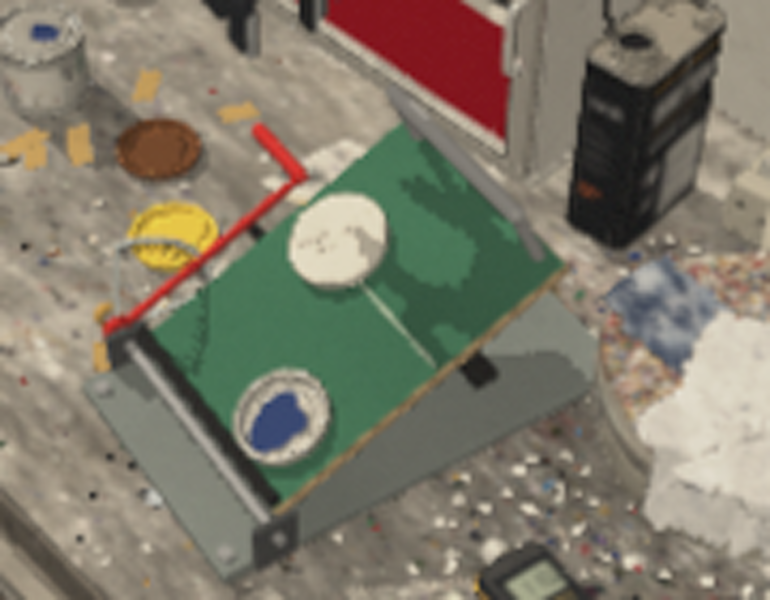

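The lid is at the stop (282,415), the disc is in place (338,240), the pointer lies along the board on its peg, and the gripper is clear. The pointer reads 0.425 and the board 0.428. I'm handing in.

```bash
python3 -c "
from workcell import bot
print(bot.job_done())"
```

```text
the job is handed in; nothing more can be done
None
```

I handed the job in at about 20 s; no verdict was shown. The lid slid to the stop at about 0.43 rad, the disc stayed put, and the pointer rests lightly on the side peg, within about 0.01 rad of the board by my measurement.

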